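# Slide the backup battery home in its charging dock and switch the dock on

### The job

Put the bench's tall backup battery on charge: push it along the bench top, low down at its foot so that it slides upright instead of tipping, straight into its dock until it is fully home and the spring catch has snapped in behind it. Then press the raised end of the rocker switch on the dock to switch it on. Do not grip or lift the battery, keep off its handle, and leave the other things on the bench where they are.

Things in the scene. Friction and masses are not known exactly. Their poses are not given: they have to be found in the camera images.
- battery: tall loose battery, about 0.9 kg: grey case 86 x 104 mm, top 202 mm up, with a black bar handle on top (to 241 mm), on a black sled 126 long (x) x 110 wide (y) x 30 mm high. Origin: centre of the sled's underside; +x is the end that enters the dock first. The case spans x = -23 to +63 mm; the sled's rear 40 mm stands out as a low foot. Pushed higher than about 65 mm it tips over its front edge
- foot_rear (a point): centre of the upright rear face (110 wide, 30 mm high) of the battery's foot, at battery x = -63 mm, 15 mm up: pushed here the battery slides (friction on the bench about 0.6); same axes as the battery
- battery_handle: bar handle on top of the battery, not to be touched by the fingers. Origin: at its foot in the middle, 206 mm above the battery's underside
- dock: charging dock fixed to the bench. Origin on the bench where the battery's origin is when home (axes then agree); +x is the way in. Two rails along x, 22 mm high, inner faces at y = +57.5 and -57.5 mm, no floor between them. Behind stands the charger housing, 128 mm wide, 58 mm high, x = +68 to +195 mm; its face stops the battery 5 mm past the origin, and a sprung pin in it pushes back with 2 to 5 N
- dock_mouth (a point): on the bench, middle of the dock's mouth at dock x = -150 mm, where the rails flare out to about 160 mm wide (they are parallel from x = -94 mm on); dock axes
- catch (a joint): spring catch on the dock's +y side, in radians: 0 = hook in (rest), grows to 0.1 to 0.2 while the sled passes and pushes it aside (a few newtons). The hook's face stands at dock x = -66 mm and reaches in to y = 45 mm; it snaps back to 0 behind the sled's rear face once the battery's origin is level with the dock's origin (within 3 mm) or beyond, and then holds the battery in
- catch_hook (a point): the hook of that catch, 13 mm above the bench
- rocker (a joint): black rocker switch, 36 long (dock x) x 23 mm wide, in a bezel on top of the charger housing; in radians: 0 = off, 0.36 = on (fully over); it stays where it is left. Its half away from the battery (dock x from 145, where it pivots, to 162 mm) stands up when off, its end 69 mm above the bench; pressed level (62 mm) with about 4 N it is on
- switch_raised (a point): middle of the rocker's raised half, on its top face when off, 66 mm above the bench, 156 mm in dock +x from the dock's origin; dock axes
- fuse_box: small carton 42 x 62 x 22 mm beside the dock, bystander; origin at its underside, as for all the bystanders below
- screwdriver: small screwdriver 150 mm long lying beside the dock, bystander
- caliper: caliper 225 mm long lying beside the battery's way, bystander
- loupe: black eye loupe, 37 mm across, 31 mm high, bystander
- ref_block: round steel hardness reference block 58 mm across, 12 mm high, bystander
- dropper_bottle: amber dropper bottle 90 mm high, bystander
- wash_bottle: wash bottle 199 mm high, bystander
- hardness_tester: tall hardness tester standing fixed on the bench to the robot's left, beyond the charger housing; listed only so that the arm can keep clear. Origin at the middle of its underside, axes as the world's; about 200 mm wide in y. Its screen housing stands out some 300 mm towards the robot (-x); its head overhangs from x = -100 mm on, 550 to 690 mm up: swing an outstretched arm round in front of it

How it is judged (in metres and radians):
On the way, in this order (a step that is already met when the one before it is completed fails the run):
1. the battery stands fully home in the dock with the catch snapped in behind it (x of battery in the frame of dock above -0.006 m and value of joint catch below 0.06 rad and angle between battery's own z axis and vertical below 0.05 rad), for 0.2 s.
2. the dock is switched on (value of joint rocker above 0.25 rad), for 0.2 s.
At the end, for the whole second after the job is handed in: the battery stands upright and still on the bench, home in the dock (origin within 10 mm of the dock's, and no more than 6 mm short of it), the catch is back in (below 0.06 rad) behind it, and the rocker is on (above 0.25 rad) (all of step 1 and horizontal distance between battery and dock below 0.01 m and height (world z) of battery below 0.005 m and linear speed of battery below 0.01 m/s and value of joint rocker above 0.25 rad); the robot touches nothing.
It fails at once if the battery tips (more than 0.2 rad, about 11 degrees) (angle between battery's own z axis and vertical above 0.2 rad).
It fails at once if the battery is lifted (the middle of its underside more than 18 mm above the bench) (height (world z) of battery above 0.018 m).
It fails at once if the fingers take or push the battery by its handle (contact force between the fingers and battery_handle above 1 N).
It fails at once if another thing on the bench is moved by more than 30 mm (distance of any of fuse_box, screwdriver, caliper, loupe, ref_block, dropper_bottle, wash_bottle from where it was at the start of the episode above 0.03 m).
It also fails if it takes over 64 s, if anything falls off the work surface, if the arm or the gripper's body presses on something with over 40 N, if the wrist force passes 120 N, or if a joint passes its speed limit or range.

### The arm

A 6-joint arm with a two-finger parallel gripper is mounted at the origin on a cart in front of the work surface, level with it; the furniture and walls round the work are solid. World frame = base frame: x ahead of the robot, y to its left, z up, the work surface at z = 0. Lengths are in mm, angles in degrees, forces in N, time in s.
With the tool pointing down it reaches from about 300 to 850 mm from the base axis. Payload 4.2 kg.
Tool frame: the origin (TCP) lies between the finger pads; the fingertips stand 14 mm ahead of it and the grasp point (between the pads) lies 5 mm behind it (env.finger_overhang is the distance from the TCP to the fingertips, in mm); z points along the fingers, y is the line along which they close (so a half turn about z gives the same grasp; the last joint's range is limited). The gripper opens to 91 mm and grips with 3 to 60 N. Pads are 32 mm wide; open, the fingers measure 118 mm over their backs; the gripper's body (76 mm by 178 mm) begins 60 mm behind the grasp point.
Start: joints at [68.583, 18.312, 89.639, -0, 72.044, -1.146], TCP at [199.22, 539.401, 227.976] pointing down, gripper open.
Joint ranges: [-177.97, 177.97], [-48.28, 115.42], [12.27, 149.76], [-77.06, 257.06], [2.81, 150.46], [-146.56, 146.56]. Speed limits (degrees/s): [147.25, 147.25, 180, 180, 180, 180].

### API

Orientations are given as [roll, pitch, yaw] about the fixed x, y, z axes, in that order (R = Rz(yaw) Ry(pitch) Rx(roll)).
In Python, from workcell import status, cams, env, finder gives the robot as it stands.
- The arm moves only by the tool apply_moves, never from a script. Its argument "increments" is a list of rows, each a list of 7 numbers: the opening, from -1 (shut) to 1 (fully open), then the shift along the world's x, y, z in m, then the turn, a rotation vector about the world's x, y, z in degrees. In form: [[gripper, x, y, z, ax, ay, az], ...]. A call has 1 to 5 rows; each row shifts and turns the commanded pose from where the row before left it; what a row does not reach is not made up. A row lasts 1/12 s, in which the tool goes at most 41.7 mm and 7.16 degrees, less where a joint would pass 70% of its speed; a pose out of reach is approached as far as the arm can. A call with a gripper value outside its range is refused whole. The fingers move at their own pace and stop on an object; "newtons" is the grip in N (left out, the last holds). Time passes only in rows, so rows that do not move let the fingers close. It gives the time, the measured TCP pose, the force, the opening and the grip force at its end, in the units of the state.
- status.state(): the state, without advancing time (a new reading comes with each control period).
- cams.grab_frame(name): name is "scene" or "top" or "wrist"; returns a dict with "color" (400x640x3 uint8, red, green, blue), "intrinsics" (3x3 intrinsics, pixels), "k1" (the pictures are not rectified: a ray, as slopes to the right and down, at radius r is drawn at 1 + k1 r^2 times it, then the intrinsics apply), "R" (3x3) and "t" (3): a world point X has camera coordinates R X + t. Camera axes: x right, y down, z forward; pixel columns grow to the right and rows downward; lengths in mm; the calibration is good to about 2 mm. A picture is of the moment at which its call begins. There is no depth.
- env.job_done(): hands the job in; it is judged then, once.
Trained networks look in the newest picture that a camera, given by its name, has taken for a name from the list of things; names that differ only in an ending like _2 or _b are one class to them, and where a whole thing is asked for, a point or a joint stands for the part that bears it (a point fixed in the world has none). Each returns a list of dicts, best first, with "score" (0 to 1); they miss things now and then, are a little off and sometimes report something else, mostly with a low value. They report only what shows in the picture. A call takes as long as a camera call.
- finder.boxes_of(query, camera): "rect" ([left, top, width, height] in pixels, round what is visible of it).
- finder.trace(query, camera): "pixels" (400x640 bool, what is visible of it) and "rect" ([left, top, width, height] in pixels, round what is visible of it).
The state is a dict: "time_s": time; "qpos": joint angles; "qvel": joint speeds; "effort": joint torques, N m; "ee_pos": TCP position; "ee_rot": TCP orientation; "force": force on the tool from outside, world axes, zero at the start; "torque": the same for the moment, N m; "gripper_width": finger opening in mm; "gripper_force": force on a finger pad.
Only numpy, scipy, OpenCV 4.12 (cv2) and the standard library are available. Lean on these libraries where they do the work, as an engineer would, in place of code of your own. Each camera call takes 0.05 s, during which the arm holds its last target. There are 200 camera calls.

## Working session

There is one attempt and no reset: what is moved stays moved. The work goes in short steps, Python scripts to look and compute and a tool call to move; the robot and the scene stay as the last step left them, time stands still between calls to the robot, and variables do not carry over. Pictures are saved under pics/ and viewed, at most 10 in all, crops included, and the job is handed in when it is done.

Besides the shell and the picture viewer there is one more tool, called after "Emit:" by a JSON object that holds its "method" and its "body". apply_moves: Moves the arm, as the interface text tells. Its arguments: {"type":"object","properties":{"increments":{"type":"array","items":{"type":"array","items":{"type":"number"}}},"newtons":{"type":"number"}},"required":["increments"]}

```bash
ls; mkdir -p pics; cat > h.py <<'E'
import numpy as np, cv2
from workcell import status, cams, env, finder
def proj(f,X):
    X=np.atleast_2d(X); c=X@np.array(f["R"]).T+np.array(f["t"]); s=c[:,:2]/c[:,2:]
    s=s*(1+f["k1"]*(s**2).sum(1,keepdims=True)); K=np.array(f["intrinsics"])
    return s@K[:2,:2].T+K[:2,2]
def back(f,uv,z):
    uv=np.atleast_2d(uv).astype(float); K=np.array(f["intrinsics"])
    d=(uv-K[:2,2])@np.linalg.inv(K[:2,:2]).T; s=d.copy()
    for _ in range(20): s=d/(1+f["k1"]*(s**2).sum(1,keepdims=True))
    R=np.array(f["R"]); t=np.array(f["t"]); r=np.c_[s,np.ones(len(s))]@R; o=-R.T@t
    return o+r*((z-o[2])/r[:,2])[:,None]
def save(f,n): cv2.imwrite("pics/"+n,f["color"][:,:,::-1])
E
python3 - <<'E'
from h import *
for c in ["scene","top"]:
    f=cams.grab_frame(c); save(f,c+"1.png"); print(c,-np.array(f["R"]).T@f["t"])
    for q in ["battery","dock","fuse_box","screwdriver","caliper","loupe","ref_block","dropper_bottle","wash_bottle","hardness_tester","catch","rocker"]:
        b=finder.boxes_of(q,c)
        print(q,[(np.round(x["rect"]).astype(int).tolist(),round(x["score"],2)) for x in b[:2]])
E
```

```text
pics
scene [  15.88071738 -569.46697684  970.91852197]
battery [([358, 241, 70, 104], 0.91)]
dock [([263, 188, 106, 121], 0.87)]
fuse_box [([316, 191, 20, 22], 0.61)]
screwdriver [([278, 265, 20, 11], 0.73)]
caliper [([376, 243, 76, 50], 0.57)]
loupe [([319, 308, 15, 20], 0.75), ([288, 291, 22, 18], 0.48)]
ref_block [([291, 292, 23, 21], 0.88)]
dropper_bottle [([294, 146, 7, 19], 0.75)]
wash_bottle [([317, 122, 20, 53], 0.98)]
hardness_tester []
catch [([265, 190, 105, 118], 0.74)]
rocker []
top [ 392.08475818   60.09875699 1422.91946753]
battery [([412, 204, 46, 44], 0.8), ([282, 195, 120, 64], 0.33)]
dock [([283, 197, 119, 61], 0.83)]
fuse_box [([295, 179, 21, 20], 0.87)]
screwdriver [([314, 267, 45, 6], 0.58), ([283, 193, 120, 67], 0.22)]
caliper [([371, 156, 69, 34], 0.73)]
loupe [([337, 265, 21, 6], 0.68), ([404, 264, 10, 13], 0.66)]
ref_block [([366, 268, 21, 21], 0.86)]
dropper_bottle [([230, 167, 12, 16], 0.51)]
wash_bottle [([243, 131, 29, 29], 0.68), ([366, 265, 19, 24], 0.39)]
hardness_tester [([324, 264, 36, 7], 0.72)]
catch []
rocker [([294, 220, 10, 9], 0.39)]
```

```bash
python3 - <<'E'
import cv2
t=cv2.imread("pics/top1.png")[120:310,210:475]
cv2.imwrite("pics/t1c.png",cv2.resize(t,None,fx=3,fy=3,interpolation=cv2.INTER_CUBIC))
t=cv2.imread("pics/scene1.png")[110:360,240:480]
cv2.imwrite("pics/s1c.png",cv2.resize(t,None,fx=2.4,fy=2.4,interpolation=cv2.INTER_CUBIC))
E
```

```text
(no output)
```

View pics/t1c.png

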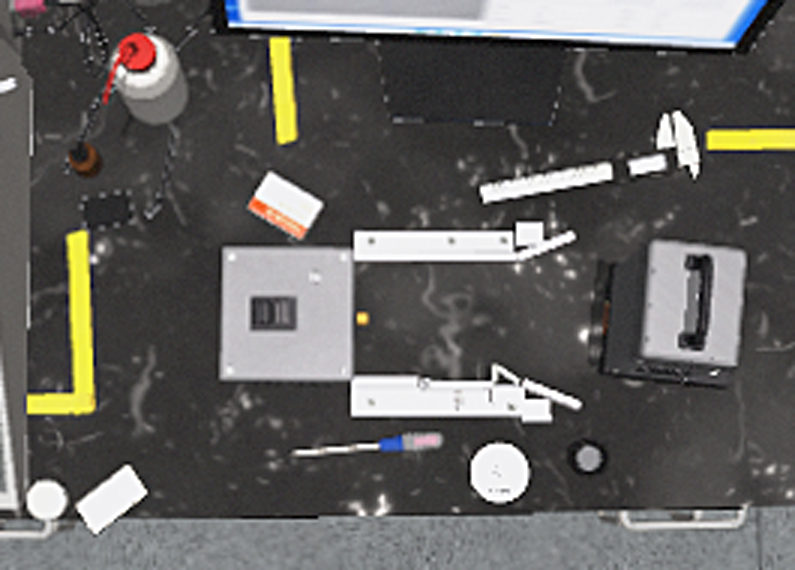

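View pics/s1c.png

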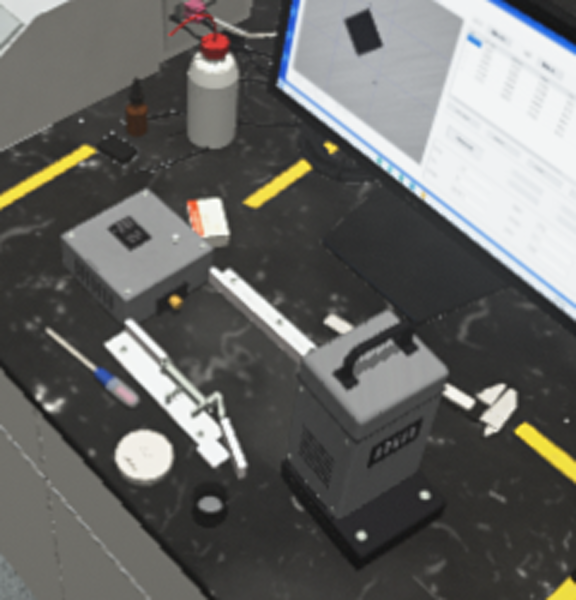

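The top view shows the dock housing at crop (220–354, 247–381), with its mouth towards image right. The battery stands to the right at (590–745, 240–385), turned slightly. In the scene view the foot with its two screws faces away from the dock. Next I fit the poses.

```bash
cat > fit.py <<'E'
from h import *
from scipy.optimize import minimize
def box(x0,x1,y0,y1,z0,z1): return np.array([[x,y,z] for x in(x0,x1) for y in(y0,y1) for z in(z0,z1)],float)
PARTS=[box(-63,63,-55,55,0,30),box(-23,63,-52,52,0,202)]
HAND=box(10,30,-38,38,202,241)
def place(P,p): 
    c,s=np.cos(p[2]),np.sin(p[2]); return np.c_[c*P[:,0]-s*P[:,1]+p[0],s*P[:,0]+c*P[:,1]+p[1],P[:,2]]
def mask(f,p):
    m=np.zeros((1600,2560),np.uint8)
    for P in PARTS:
        h=cv2.convexHull((proj(f,place(P,p))*4+2).astype(np.float32)); cv2.fillConvexPoly(m,np.round(h).astype(np.int32),1)
    return cv2.resize(m.astype(np.float32),(640,400),interpolation=cv2.INTER_AREA)
def fit(fs,ms,p0):
    def cost(q):
        p=[q[0],q[1],q[2]/100]; e=0
        for f,m in zip(fs,ms):
            a=mask(f,p); e+=1-np.minimum(a,m).sum()/np.maximum(a,m).sum()
        return e
    r=minimize(cost,[p0[0],p0[1],p0[2]*100],method="Nelder-Mead",options=dict(initial_simplex=np.array([p0[0],p0[1],p0[2]*100])+np.array([[0,0,0],[12,0,0],[0,12,0],[0,0,12]]),xatol=.1,fatol=1e-4))
    return r.x[0],r.x[1],r.x[2]/100,r.fun
E
python3 - <<'E'
from fit import *
ft=cams.grab_frame("top"); 
off=np.array([210,120])
g=lambda *a: np.array(a)/3+off-0.33
H=back(ft,g((220,247),(354,247),(354,381),(220,381)),58); print("housing",H.round(0).tolist())
ax=(H[0]+H[3]-H[1]-H[2])[:2]; yaw=np.arctan2(ax[1],ax[0]); ex=ax/np.linalg.norm(ax)
print("dock yaw",np.degrees(yaw),"len",np.linalg.norm(ax)/2,"O",H[:,:2].mean(0)-131.5*ex)
R=back(ft,g((354,261),(515,261),(354,378),(490,378)),22);print("rails inner",R.round(0).tolist())
print("rocker",back(ft,g((257,313)),66))
mt=finder.trace("battery","top")[0]; save(ft,"t2.png")
fs=cams.grab_frame("scene"); ms=finder.trace("battery","scene")[0]
print(mt["score"],mt["rect"],ms["score"],ms["rect"])
c=back(ft,g((690,300)),202)[0]; print("case top",c)
for fr,m in (([ft,fs],[mt,ms]),([fs],[ms]),([ft],[mt])):
    best=min((fit(fr,[x["pixels"].astype(np.float32) for x in m],[c[0]-0,c[1]-20,yaw+d]) for d in(-.12,.1)),key=lambda r:r[3]); print(np.round(best,3),np.degrees(best[2]))
v=[]
for f in(ft,fs):
    im=f["color"][:,:,::-1].copy(); 
    p=min((fit([ft,fs],[mt["pixels"].astype(np.float32),ms["pixels"].astype(np.float32)],[c[0],c[1]-20,yaw+d]) for d in(-.1,)),key=lambda r:r[3])
    im=cv2.resize(im,None,fx=4,fy=4,interpolation=cv2.INTER_CUBIC)
    for P in PARTS:
        q=np.round(proj(f,place(P,p))*4+2).astype(int)
        for a in range(8):
            for b in(1,2,4):
                if not a&b: cv2.line(im,tuple(map(int,q[a])),tuple(map(int,q[a|b])),(0,255,0),1)
    cc=q.mean(0).astype(int); v.append(im[cc[1]-250:cc[1]+250,cc[0]-200:cc[0]+200])
cv2.imwrite("pics/fit.png",np.hstack(v))
E
```

```text
housing [[597.0, 168.0, 58.0], [595.0, 39.0, 58.0], [467.0, 41.0, 58.0], [468.0, 168.0, 58.0]]
dock yaw 89.21602123083734 len 127.55177963866632 O [529.81010236 -27.40559515]
rails inner [[586.0, 39.0, 22.0], [584.0, -119.0, 22.0], [472.0, 41.0, 22.0], [470.0, -91.0, 22.0]]
rocker [[531.76932279 132.13366866  66.        ]]
0.68 [411.3, 202.8, 47.2, 47.2] 0.82 [358.1, 243.1, 69.9, 100.5]
case top [ 523.23034988 -246.25938911  202.        ]
[ 5.18310e+02 -2.68692e+02  1.44700e+00  1.04000e-01] 82.89607243017959
[ 5.18755e+02 -2.69591e+02  1.48300e+00  5.20000e-02] 84.95991581976634
[ 5.18115e+02 -2.67675e+02  1.44100e+00  4.90000e-02] 82.54000624639576
```

View pics/fit.png

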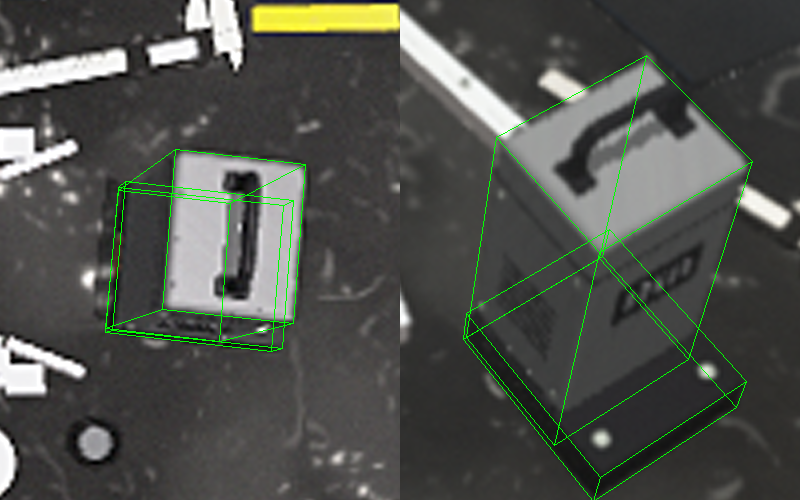

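The wireframe lies well on the battery in both views. The battery is at about (518, -269) with yaw about 84°, and the dock is at (530, -27) with yaw about 89°, so the battery is about 241 mm out. Now the approach, swinging in front of the tester.

```bash
python3 - <<'E'
from h import *
s=status.state(); print(s["ee_pos"],s["ee_rot"],s["time_s"],s["gripper_width"])
f=cams.grab_frame("top")
for q,z in(("wash_bottle",0),("dropper_bottle",0),("loupe",15),("hardness_tester",0)):
    b=finder.boxes_of(q,"top")
    if b: r=b[0]["rect"]; print(q,b[0]["score"],back(f,[[r[0]+r[2]/2,r[1]+r[3]/2],[r[0],r[1]+r[3]]],z).round())
E
```

```text
[199.23963289 539.39032756 227.96395782] [1.79995226e+02 2.12987046e-03 1.59727307e+02] 1.5 91.56063039147507
wash_bottle 0.58 [[783. 245.   0.]
 [741. 292.   0.]]
dropper_bottle 0.39 [[695. 309.   0.]
 [677. 324.   0.]]
loupe 0.5 [[ 391. -195.   15.]
 [ 376. -180.   15.]]
```

Emit:
{"method": "apply_moves", "body": {"increments": [[-0.1,0.01,-0.039,0.005,0,0,0],[-0.1,0.01,-0.039,0.005,0,0,0],[-0.1,0.01,-0.039,0.005,0,0,0],[-0.1,0.01,-0.039,0.005,0,0,0],[-0.1,0.01,-0.039,0.005,0,0,0]]}}

```text
time_s: 2.17
ee_pos: [249.2, 342.6, 253.1]
ee_rot: [180.0, 0.0, 159.8]
force: [0.5, 0.0, 0.2]
gripper_width: 60.6
gripper_force: 0.0
```

Emit:
{"method": "apply_moves", "body": {"increments": [[-0.1,0.012,-0.038,0,0,0,-6.5],[-0.1,0.012,-0.038,0,0,0,-6.5],[-0.1,0.01,-0.038,0,0,0,-6.5],[-0.1,0.01,-0.038,0,0,0,-6.5],[-0.1,0.01,-0.038,0,0,0,-6.5]]}}

```text
time_s: 2.58
ee_pos: [303.1, 152.7, 253.3]
ee_rot: [179.9, 0.0, 127.0]
force: [1.3, -0.8, -0.4]
gripper_width: 41.3
gripper_force: 0.0
```

Emit:
{"method": "apply_moves", "body": {"increments": [[-0.1,0.0,-0.039,0,0,0,-6.5],[-0.1,0.0,-0.039,0,0,0,-6.5],[-0.1,0.0,-0.039,0,0,0,-6.5],[-0.1,0.0,-0.039,0,0,0,-6.5],[-0.1,0.0,-0.039,0,0,0,-6.5]]}}

```text
time_s: 3.0
ee_pos: [302.7, -42.3, 253.4]
ee_rot: [179.9, 0.0, 94.4]
force: [1.4, -0.2, 0.1]
gripper_width: 41.3
gripper_force: 0.0
```

Emit:
{"method": "apply_moves", "body": {"increments": [[-0.1,0.0,-0.04,0,0,0,-5],[-0.1,0.0,-0.04,0,0,0,-5],[-0.1,0.0,-0.04,0,0,0,0],[-0.1,0.0,-0.04,0,0,0,0],[-0.1,0.0,-0.04,0,0,0,0]]}}

```text
time_s: 3.42
ee_pos: [302.5, -242.7, 253.3]
ee_rot: [179.9, 0.0, 84.7]
force: [1.5, 0.6, 0.3]
gripper_width: 41.1
gripper_force: 0.0
```

Emit:
{"method": "apply_moves", "body": {"increments": [[-0.1,0.0,-0.04,0,0,0,0],[-0.1,0.0,-0.04,0,0,0,0],[-0.1,0.01,-0.038,0,0,0,0],[-0.1,0.038,-0.016,0,0,0,0],[-0.1,0.04,0,0,0,0,0]]}}

```text
time_s: 3.83
ee_pos: [391.1, -378.9, 252.7]
ee_rot: [180.0, 0.1, 84.4]
force: [0.8, -0.3, -0.3]
gripper_width: 40.9
gripper_force: 0.0
```

Emit:
{"method": "apply_moves", "body": {"increments": [[-0.1,0.04,0,0,0,0,0],[-0.1,0.04,0,0,0,0,0],[-0.1,0.036,0,0,0,0,0],[-0.1,0,0,-0.04,0,0,0],[-0.1,0,0,-0.04,0,0,0]]}}

```text
time_s: 4.25
ee_pos: [511.1, -375.6, 174.1]
ee_rot: [179.6, 0.2, 84.9]
force: [-0.1, -0.9, -0.6]
gripper_width: 41.0
gripper_force: 0.0
```

Emit:
{"method": "apply_moves", "body": {"increments": [[-0.1,0,0,-0.04,0,0,0],[-0.1,0,0,-0.04,0,0,0],[-0.1,0,0,-0.04,0,0,0],[-0.1,0,0,-0.03,0,0,0],[-0.1,0,0,0,0,0,0]]}}

```text
time_s: 4.67
ee_pos: [504.5, -372.5, 17.2]
ee_rot: [-179.5, -0.3, 84.7]
force: [-1.8, 0.1, 0.2]
gripper_width: 41.4
gripper_force: 0.0
```

Emit:
{"method": "apply_moves", "body": {"increments": [[-0.1,0.005,0.01,0,0,0,0],[-0.1,0.002,0.008,0,0,0,0],[-0.1,0.001,0.006,0,0,0,0],[-0.1,0.001,0.006,0,0,0,0.3],[-0.1,0.001,0.006,0,0,0,0.3]]}}

```text
time_s: 5.08
ee_pos: [519.2, -339.8, 25.4]
ee_rot: [179.7, 0.3, 85.4]
force: [0.1, -4.8, 2.3]
gripper_width: 40.8
gripper_force: 2.8
```

Emit:
{"method": "apply_moves", "body": {"increments": [[-0.1,0.0015,0.008,0,0,0,0.5],[-0.1,0.0015,0.008,0,0,0,0.5],[-0.1,0.0015,0.008,0,0,0,0.5],[-0.1,0.0015,0.008,0,0,0,0.5],[-0.1,0.0015,0.008,0,0,0,0.5]]}}

```text
time_s: 5.5
ee_pos: [526.2, -300.2, 25.4]
ee_rot: [179.7, 0.3, 87.9]
force: [0.4, -6.3, 3.8]
gripper_width: 41.1
gripper_force: 3.3
```

```bash
cat > m.py <<'E'
from fit import *
import sys
s=status.state(); print(np.round(s["ee_pos"],1),np.round(s["ee_rot"],1),np.round(s["force"],1),s["time_s"])
g=[float(a) for a in sys.argv[1:4]]
F=[];M=[]
for c in("top","scene"):
    f=cams.grab_frame(c); m=finder.trace("battery",c); save(f,f"{c}_{s['time_s']:.1f}.png")
    if not m: print("none",c); continue
    m=m[0]; r=fit([f],[m["pixels"].astype(np.float32)],[g[0],g[1],np.radians(g[2])]); F.append(f);M.append(m["pixels"].astype(np.float32))
    print(c,m["score"],np.round(r,3),np.degrees(r[2]))
r=fit(F,M,[g[0],g[1],np.radians(g[2])]); 
D=np.array([529.8,-27.4]); y=np.radians(89.2); e=np.array([np.cos(y),np.sin(y)]); d=np.array(r[:2])-D
print("both",np.round(r,2),np.degrees(r[2]),"in dock x,y,yaw",d@e,d@[-e[1],e[0]],np.degrees(r[2])-89.2)
E
python3 m.py 517 -240 86
```

```text
[ 526.2 -300.2   25.4] [179.7   0.3  87.9] [ 0.4 -6.3  3.8] 5.5
top 0.77 [ 5.20846e+02 -2.17674e+02  1.56400e+00  3.80000e-02] 89.59018880701929
scene 0.74 [ 5.06985e+02 -2.17646e+02  2.05300e+00  4.13000e-01] 117.61697284212894
both [ 5.2017e+02 -2.1817e+02  1.5600e+00  4.8000e-01] 89.43790320303287 in dock x,y,yaw -190.88899902101394 6.968635708201157 0.2379032030328716
```

Emit:
{"method": "apply_moves", "body": {"increments": [[-0.1,-0.002,0.007,-0.002,0,0,-0.6],[-0.1,-0.001,0.007,0,0,0,-0.6],[-0.1,0,0.007,0,0,0,-0.6],[-0.1,0.001,0.007,0,0,0,-0.3],[-0.1,0.001,0.007,0,0,0,0]]}}

```text
time_s: 6.12
ee_pos: [524.3, -265.5, 22.2]
ee_rot: [179.9, 0.2, 85.8]
force: [0.1, -7.0, 4.9]
gripper_width: 40.7
gripper_force: 3.5
```

Emit:
{"method": "apply_moves", "body": {"increments": [[-0.1,0.001,0.007,0,0,0,0],[-0.1,0.001,0.007,0,0,0,0],[-0.1,0.001,0.007,0,0,0,0.4],[-0.1,0.001,0.007,0,0,0,0.4],[-0.1,0.001,0.007,0,0,0,0.4]]}}

```text
time_s: 6.53
ee_pos: [530.4, -230.8, 22.2]
ee_rot: [179.7, 0.2, 86.9]
force: [-0.2, -7.3, 2.7]
gripper_width: 41.0
gripper_force: 3.6
```

```bash
sed -i 's/("top","scene")/("top",)/' m.py; python3 m.py 525 -148 88; python3 - <<'E'
import cv2,glob
n=sorted(glob.glob("pics/top_*"))[-1]
cv2.imwrite("pics/c3.png",cv2.resize(cv2.imread(n)[170:290,260:460],None,fx=4,fy=4,interpolation=cv2.INTER_CUBIC))
E
```

```text
[ 530.4 -230.8   22.2] [179.7   0.2  86.9] [-0.2 -7.3  2.7] 6.5333
top 0.74 [ 5.28239e+02 -1.48702e+02  1.50900e+00  5.70000e-02] 86.4714625470912
both [ 5.2824e+02 -1.4870e+02  1.5100e+00  6.0000e-02] 86.4714625470912 in dock x,y,yaw -121.31230584729852 -0.13270986408054591 -2.728537452908796
```

View pics/c3.png

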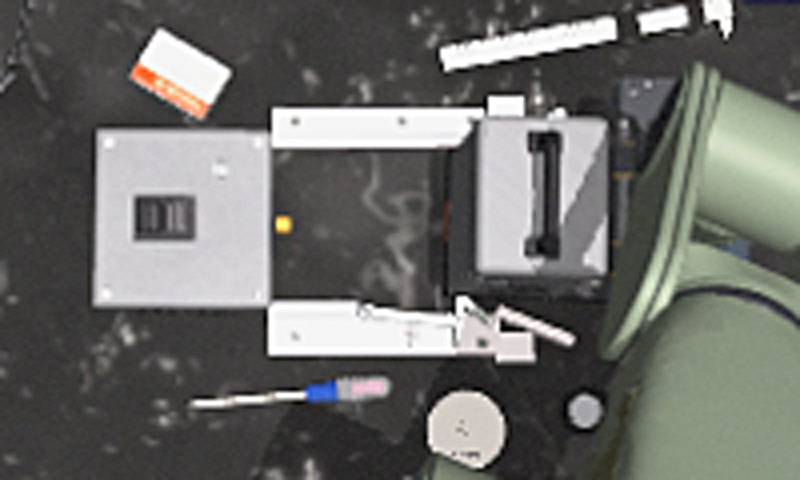

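The battery is centred, about 3° off in yaw, and its front is between the parallel rails at the catch. I'll keep pushing and straighten it on the way.

Emit:
{"method": "apply_moves", "body": {"increments": [[-0.1,0.0005,0.008,0,0,0,0.5],[-0.1,0.0005,0.008,0,0,0,0.5],[-0.1,0.0005,0.008,0,0,0,0.5],[-0.1,0.0,0.008,0,0,0,0.4],[-0.1,0.0,0.008,0,0,0,0.4]]}}

```text
time_s: 7.05
ee_pos: [531.8, -190.1, 21.7]
ee_rot: [179.8, 0.2, 89.2]
force: [1.3, -7.0, 1.2]
gripper_width: 40.6
gripper_force: 3.4
```

Emit:
{"method": "apply_moves", "body": {"increments": [[-0.1,0.0,0.008,0,0,0,0],[-0.1,0.0,0.008,0,0,0,0],[-0.1,0.0,0.008,0,0,0,0],[-0.1,0.0,0.008,0,0,0,0],[-0.1,0.0,0.008,0,0,0,0]]}}

```text
time_s: 7.47
ee_pos: [532.0, -150.1, 21.7]
ee_rot: [179.7, 0.2, 89.2]
force: [2.2, -6.8, 1.7]
gripper_width: 41.0
gripper_force: 3.6
```

Emit:
{"method": "apply_moves", "body": {"increments": [[-0.1,0.0,0.007,0,0,0,0],[-0.1,0.0,0.007,0,0,0,0],[-0.1,0.0,0.007,0,0,0,0],[-0.1,0.0,0.006,0,0,0,0],[-0.1,0.0,0.005,0,0,0,0]]}}

```text
time_s: 7.88
ee_pos: [532.5, -118.0, 21.7]
ee_rot: [179.7, 0.1, 89.2]
force: [4.2, -7.5, 0.4]
gripper_width: 41.1
gripper_force: 3.6
```

Emit:
{"method": "apply_moves", "body": {"increments": [[-0.1,0.0,0.003,0,0,0,0],[-0.1,0.0,0.003,0,0,0,0],[-0.1,0.0,0.003,0,0,0,0],[-0.1,0.0,0.002,0,0,0,0],[-0.1,0.0,0.001,0,0,0,0]]}}

```text
time_s: 8.3
ee_pos: [532.0, -106.7, 21.7]
ee_rot: [179.7, 0.2, 89.2]
force: [2.8, -9.7, 0.9]
gripper_width: 40.8
gripper_force: 5.1
```

Emit:
{"method": "apply_moves", "body": {"increments": [[-0.1,0.0,0.001,0,0,0,0],[-0.1,0.0,0.001,0,0,0,0],[-0.1,0.0,0.001,0,0,0,0],[-0.1,0.0,0.001,0,0,0,0]]}}

```text
time_s: 8.63
ee_pos: [532.1, -103.1, 21.7]
ee_rot: [179.7, 0.2, 89.2]
force: [3.1, -10.8, -0.3]
gripper_width: 41.1
gripper_force: 5.4
```

Emit:
{"method": "apply_moves", "body": {"increments": [[-0.1,0.0,0.001,0,0,0,0],[-0.1,0.0,0.001,0,0,0,0]]}}

```text
time_s: 8.8
ee_pos: [532.1, -102.4, 21.7]
ee_rot: [179.7, 0.3, 89.3]
force: [1.9, -19.5, 0.6]
gripper_width: 41.0
gripper_force: 9.8
```

Emit:
{"method": "apply_moves", "body": {"increments": [[-0.1,0.0,0.001,0,0,0,0],[-0.1,0.0,0,0,0,0,0],[-0.1,0.0,0,0,0,0,0]]}}

```text
time_s: 9.05
ee_pos: [532.1, -102.4, 21.8]
ee_rot: [179.7, 0.4, 89.3]
force: [1.4, -21.0, 0.7]
gripper_width: 41.0
gripper_force: 9.9
```

Emit:
{"method": "apply_moves", "body": {"increments": [[-0.1,0.0,-0.002,0,0,0,0],[-0.1,0.0,-0.006,0,0,0,0],[-0.1,0.0,-0.012,0,0,0,0],[-0.1,0.0,-0.02,0,0,0,0],[-0.1,0.0,-0.03,0,0,0,0]]}}

```text
time_s: 9.47
ee_pos: [528.8, -166.6, 20.4]
ee_rot: [-179.8, -0.1, 89.4]
force: [0.4, 0.5, 0.5]
gripper_width: 41.1
gripper_force: 0.0
```

```bash
sed -i 's/("top",)/("top","scene")/' m.py; python3 m.py 530 -26 89; python3 - <<'E'
import cv2,glob
o=[]
for c,(a,b,d,e) in(("top",(180,280,270,420)),("scene",(180,320,260,410))):
    n=max(glob.glob(f"pics/{c}_*"),key=lambda s:float(s.split("_")[-1][:-4]))
    o.append(cv2.resize(cv2.imread(n)[a:b,d:e],(400,int(400*(b-a)/(e-d))),interpolation=cv2.INTER_CUBIC))
h=max(x.shape[0] for x in o)
cv2.imwrite("pics/c4.png",cv2.hconcat([cv2.copyMakeBorder(x,0,h-x.shape[0],0,0,0) for x in o]))
E
```

```text
[ 528.8 -166.6   20.4] [-1.798e+02 -1.000e-01  8.940e+01] [0.4 0.5 0.5] 9.4667
top 0.72 [ 5.2746e+02 -2.2306e+01  1.5610e+00  6.0000e-02] 89.41103391863788
scene 0.92 [ 5.30561e+02 -1.74590e+01  1.58100e+00  2.15000e-01] 90.60192163439218
both [ 5.2696e+02 -2.1730e+01  1.5600e+00  2.8000e-01] 89.49834355390657 in dock x,y,yaw 5.626897955304065 2.9187728016642542 0.2983435539065624
```

View pics/c4.png

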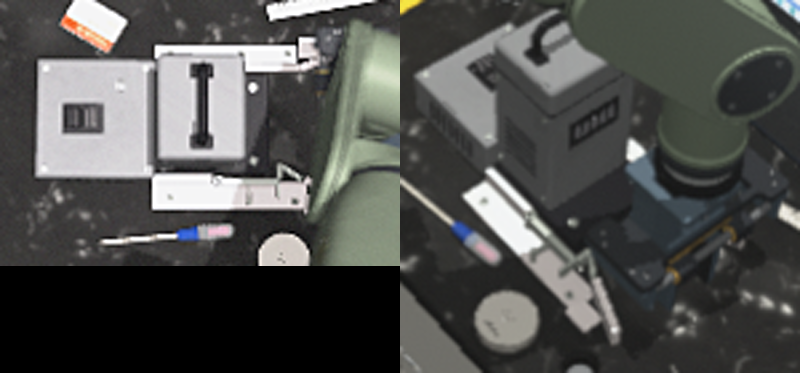

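The battery is home (about +5 mm) with the hook at the rail end just behind the foot at crop (285, 170). Now I rise, go over the battery with the fingers shut, and press the rocker.

Emit:
{"method": "apply_moves", "body": {"increments": [[-0.1,0.0,-0.01,0.03,0,0,0],[-0.5,0.0,0,0.041,0,0,0],[-1,0.0,0,0.041,0,0,0],[-1,0.0,0,0.041,0,0,0],[-1,0.0,0,0.041,0,0,0]]}}

```text
time_s: 10.08
ee_pos: [529.2, -176.2, 216.5]
ee_rot: [-179.9, -0.1, 89.3]
force: [0.8, -0.5, -0.3]
gripper_width: 17.5
gripper_force: 0.0
```

Emit:
{"method": "apply_moves", "body": {"increments": [[-1,0.0,0,0.041,0,0,0],[-1,0.0,0,0.041,0,0,0],[-1,0.0,0,0.03,0,0,0],[-1,0.0,0,0,0,0,0],[-1,0,0.02,0,0,0,0]]}}

```text
time_s: 10.5
ee_pos: [530.6, -158.8, 328.5]
ee_rot: [179.8, 0.1, 89.1]
force: [0.1, 0.1, -0.6]
gripper_width: -0.0
gripper_force: 0.0
```

Emit:
{"method": "apply_moves", "body": {"increments": [[-1,0.0,0.04,0,0,0,0],[-1,0.0,0.04,0,0,0,0],[-1,0.0,0.04,0,0,0,0],[-1,0.0,0.04,0,0,0,0],[-1,0.0,0.04,0,0,0,0]]}}

```text
time_s: 10.92
ee_pos: [528.7, 45.0, 325.9]
ee_rot: [-179.8, -0.0, 89.3]
force: [0.1, -0.1, 1.1]
gripper_width: 0.4
gripper_force: 0.0
```

Emit:
{"method": "apply_moves", "body": {"increments": [[-1,0.0,0.04,0,0,0,0],[-1,0.0,0.04,0,0,0,0],[-1,0.0,0.011,0,0,0,0],[-1,0.0,0,0,0,0,0]]}}

```text
time_s: 11.25
ee_pos: [528.9, 136.8, 325.7]
ee_rot: [-179.8, -0.0, 89.6]
force: [-0.9, -0.8, -1.3]
gripper_width: 0.2
gripper_force: 0.0
```

```bash
python3 - <<'E'
from h import *
o=[]
for c,(a,b,d,e) in(("top",(180,280,270,420)),("scene",(180,320,260,410))):
    f=cams.grab_frame(c); save(f,c+"_over.png")
    x=f["color"][a:b,d:e,::-1]; o.append(cv2.resize(x,(400,int(400*(b-a)/(e-d))),interpolation=cv2.INTER_CUBIC))
    print(c,"hook spec px",proj(f,[[529.8-45,-27.4-66-.6,13],[529.8-57,-94,13],[529.8-55,-27.4-60,30]]).round(1).tolist())
h=max(x.shape[0] for x in o)
cv2.imwrite("pics/c5.png",cv2.hconcat([cv2.copyMakeBorder(x,0,h-x.shape[0],0,0,0) for x in o]))
E
```

```text
top hook spec px [[373.5, 240.6], [373.6, 244.7], [371.9, 243.7]]
scene hook spec px [[331.0, 274.6], [327.4, 277.1], [326.5, 271.1]]
```

View pics/c5.png

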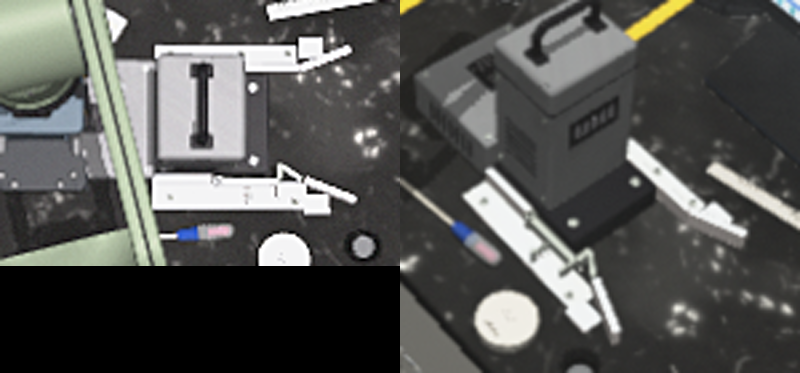

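The hook tip is at full pixel (374.6, 242), close to the rest position predicted at (373.5, 240.6), and the foot's rear edge is in front of it. The catch is in, so I press the rocker next.

Emit:
{"method": "apply_moves", "body": {"increments": [[-1,0.002,0,-0.04,0,0,0],[-1,0,0,-0.04,0,0,0],[-1,0,0,-0.04,0,0,0],[-1,0,0,-0.04,0,0,0],[-1,0,0,-0.04,0,0,0]]}}

```text
time_s: 11.77
ee_pos: [531.8, 131.3, 125.4]
ee_rot: [180.0, 0.0, 89.1]
force: [0.8, -0.0, 0.8]
gripper_width: 0.4
gripper_force: 0.0
```

Emit:
{"method": "apply_moves", "body": {"increments": [[-1,0,0,-0.02,0,0,0],[-1,0,0,-0.01,0,0,0],[-1,0,0,0,0,0,0],[-1,0,0,0,0,0,0]]}}

```text
time_s: 12.1
ee_pos: [533.0, 132.6, 97.7]
ee_rot: [179.9, -0.0, 89.2]
force: [1.0, 0.0, -0.7]
gripper_width: 0.5
gripper_force: 0.0
```

Emit:
{"method": "apply_moves", "body": {"increments": [[-1,-0.001,0.004,-0.005,0,0,0],[-1,0,0,-0.005,0,0,0],[-1,0,0,-0.004,0,0,0],[-1,0,0,-0.003,0,0,0],[-1,0,0,0,0,0,0]]}}

```text
time_s: 12.52
ee_pos: [531.6, 137.9, 80.2]
ee_rot: [179.9, -0.0, 89.2]
force: [0.1, 0.9, 1.2]
gripper_width: 0.4
gripper_force: 0.5
```

Emit:
{"method": "apply_moves", "body": {"increments": [[-1,0,0,-0.002,0,0,0],[-1,0,0,-0.002,0,0,0],[-1,0,0,-0.001,0,0,0],[-1,0,0,0,0,0,0]]}}

```text
time_s: 12.85
ee_pos: [531.6, 138.0, 76.7]
ee_rot: [179.9, -0.1, 89.2]
force: [-2.4, 3.0, 12.5]
gripper_width: 0.5
gripper_force: 6.3
```

Emit:
{"method": "apply_moves", "body": {"increments": [[-1,0,0,-0.001,0,0,0],[-1,0,0,0,0,0,0],[-1,0,0,0,0,0,0],[-1,0,0,0,0,0,0]]}}

```text
time_s: 13.18
ee_pos: [531.7, 138.0, 76.6]
ee_rot: [179.9, -0.1, 89.2]
force: [-4.7, 2.0, 19.0]
gripper_width: 0.4
gripper_force: 9.1
```

Emit:
{"method": "apply_moves", "body": {"increments": [[-1,0,0,0.01,0,0,0],[-1,0,0,0.03,0,0,0],[-1,0,0,0.04,0,0,0],[-1,0,0,0.04,0,0,0],[-1,0,0,0.04,0,0,0]]}}

```text
time_s: 13.6
ee_pos: [530.6, 136.8, 235.2]
ee_rot: [-179.9, 0.1, 89.2]
force: [0.1, 0.7, -0.5]
gripper_width: 0.5
gripper_force: 0.0
```

Emit:
{"method": "apply_moves", "body": {"increments": [[-1,-0.02,0.03,0.02,0,0,0],[-1,-0.02,0.03,0.02,0,0,0],[-1,-0.02,0.03,0.02,0,0,0],[-1,-0.02,0.03,0.01,0,0,0],[-1,-0.02,0.03,0,0,0,0]]}}

```text
time_s: 14.02
ee_pos: [431.2, 288.6, 306.6]
ee_rot: [179.7, -0.1, 89.2]
force: [1.0, 0.0, -0.6]
gripper_width: 0.7
gripper_force: 0.0
```

Emit:
{"method": "apply_moves", "body": {"increments": [[-1,-0.03,0.02,0,0,0,0],[-1,-0.03,0.02,0,0,0,0],[-1,-0.03,0.02,0,0,0,0],[-1,0,0,0,0,0,0],[-1,0,0,0,0,0,0]]}}

```text
time_s: 14.43
ee_pos: [340.2, 347.7, 303.8]
ee_rot: [180.0, 0.1, 89.4]
force: [0.4, -0.8, 0.2]
gripper_width: 0.6
gripper_force: 0.0
```

```bash
python3 - <<'E'
from h import *
o=[]
for c,(a,b,d,e),p in(("top",(180,280,270,420),"top1.png"),("top",(205,245,280,320),"top1.png"),("scene",(180,240,260,320),"scene1.png")):
    f=cams.grab_frame(c); save(f,c+"_end.png")
    g=lambda x: cv2.resize(x[a:b,d:e],(266,int(266*(b-a)/(e-d))),interpolation=cv2.INTER_CUBIC)
    x=cv2.vconcat([g(cv2.imread("pics/"+p)),g(f["color"][:,:,::-1])]); o.append(x)
h=max(x.shape[0] for x in o)
cv2.imwrite("pics/c6.png",cv2.hconcat([cv2.copyMakeBorder(x,0,h-x.shape[0],0,0,0) for x in o])); print(status.state()["force"])
E
```

```text
[ 0.10744323  0.04355322 -1.48839969]
```

View pics/c6.png

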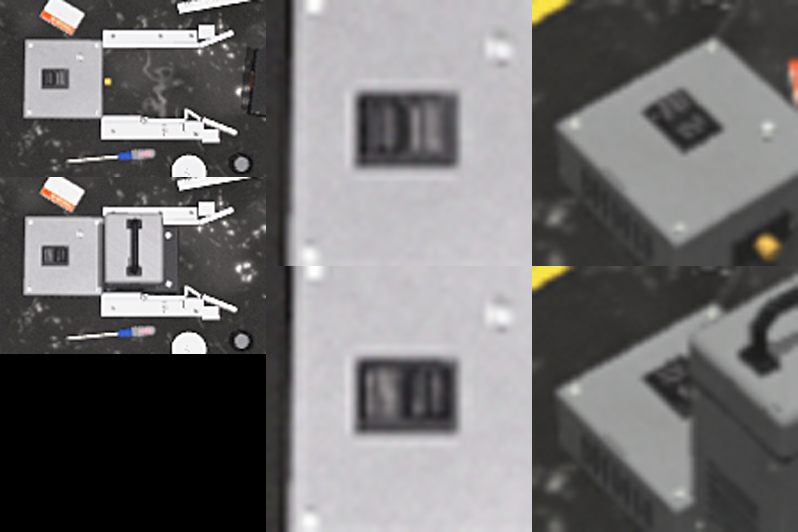

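The rocker's shading has flipped (top crop around (405, 395), bright half now on the left), so it is over. The battery is home, the hook is in, and the bystanders haven't moved.

```bash
python3 -c "
from workcell import env; print(env.job_done())"
```

```text
the job is handed in; nothing more can be done
None
```

The battery is home in the dock with the catch in behind it, the rocker is pressed over to on, and the job is handed in; no verdict came back, so success rests on the final pictures and force readings.

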